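# Key the wax-shot controller and hold the spring-loaded mould shut

## Task

Set up the shot on the controller by pressing its white key, then the yellow, then the green, one at a time and each fully down, and let them spring back. Then pick up the loose top half of the mould (the one with the red grip), fit it over the two dowels of the bottom half (either way round), and press it fully home against the ejector spring until the two faces meet. Finish while still holding it pressed shut, with the other things on the bench left where they are.

Things in the scene. Friction and masses are not known exactly. Their poses are not given: they have to be found in the camera images.
- controller: the shot controller: low white box with a dark top plate and three round coloured spring keys in a row; 100 x 190 mm, 50 mm tall, fixed to the bench. Origin: centre of its underside; z up; the keys stand in a row along its y, 55 mm apart (middle one at its centre), in any colour order
- key_white_top (a point): centre of the top of the white key (28 mm diameter, in a black collar 44 mm across), when up 72 mm above the bench; it moves down with the key
- key_yellow_top (a point): centre of the top of the yellow key (28 mm diameter, in a black collar 44 mm across), when up 72 mm above the bench; it moves down with the key
- key_green_top (a point): centre of the top of the green key (28 mm diameter, in a black collar 44 mm across), when up 72 mm above the bench; it moves down with the key
- key_white (a joint): travel of the white key in m: 0 up, 0.006 fully down; spring, 1.5 N to start, 5 N fully down; springs back when let go
- key_yellow (a joint): travel of the yellow key in m: 0 up, 0.006 fully down; spring, 1.5 N to start, 5 N fully down; springs back when let go
- key_green (a joint): travel of the green key in m: 0 up, 0.006 fully down; spring, 1.5 N to start, 5 N fully down; springs back when let go
- mould_bottom: fixed bottom half: aluminium block 120 (x) x 80 (y) mm on a blue foot plate 150 x 110 x 10 mm, upper face 40 mm above the bench. Two steel dowels, 10 mm diameter, stand 22 mm above that face at x = +45 and -45 mm, y = 0, with cone tips (top 4 mm). At the centre a brass spring ejector pin, 18 mm diameter, stands 8 mm above the face. Origin: centre of the underside, on the bench; z up
- mould_face (a point): centre of the upper face of the bottom half, 40 mm above the bench; axes as mould_bottom
- ejector (a joint): how far the ejector pin is pushed down, in m: 0 up (pin 8 mm proud), 0.008 flush with the face, stop at 0.0095; spring, 8 N to start, 12 N when flush: more than the top half's weight, so an unheld top half rides 8 mm high
- mould_top: loose top half: aluminium plate 120 (x) x 80 (y) x 18 mm with two 12 mm through holes at x = +45 and -45 mm, y = 0, and a red grip block in the middle, 50 (x) x 20 (y) mm, from the plate's top (18 mm) up to 58 mm. 0.3 to 0.5 kg. Lies flat on the bench, grip up. Origin: centre of the plate's underside; z up. Fits either way round
- mould_grip (a point): centre of the red grip block of the top half, 43 mm above the plate's underside; pinch the block across its 20 mm (y)
- wire_spool: bystander: steel wire spool, upright, 100 mm diameter, 70 mm tall; loose, leave alone. Origin: centre of its underside
- brass_cup: bystander: brass cup, 76 mm across, 80 mm tall; loose, leave alone. Origin: centre of its underside
- red_bin: bystander: open red plastic bin, 90 x 110 x 45 mm; loose, leave alone. Origin: centre of its underside
- yellow_bottle: bystander: yellow bottle with white cap, 60 mm diameter, 150 mm tall; loose, leave alone. Origin: centre of its underside
- screwdriver: bystander: screwdriver lying flat along its own x; loose, leave alone. Origin: on its handle-to-tip line
- wood_offcut: bystander: pale wooden board, 60 x 150 x 20 mm; loose, leave alone. Origin: centre of its underside
- bracket: bystander: small L-shaped steel bracket, 50 x 35 x 50 mm; loose, leave alone. Origin: centre of its underside
Not all that is in view belongs to the job. What is shaped like the mould_top but purple or turquoise is not meant.

How it is judged:
On the way, in this order (a step that is already met when the one before it is completed fails the run):
1. the white key is fully down, the others up (value of joint key_white above 0.0045 m and value of joint each of key_yellow, key_green below 0.0025 m), for 0.05 s.
2. the yellow key is fully down, the others up (value of joint key_yellow above 0.0045 m and value of joint each of key_white, key_green below 0.0025 m), for 0.05 s.
3. the green key is fully down, the others up (value of joint key_green above 0.0045 m and value of joint each of key_white, key_yellow below 0.0025 m), for 0.05 s.
4. the top half is lifted off the bench (height (world z) of mould_top above 0.05 m), for 0.1 s.
At the end, for the whole second after the job is handed in: Robot still pressing the top half: halves within 2 mm of closed, centred within 4 mm, in line within 0.08 rad, level within 0.04 rad, still; ejector down over 6 mm, over 7 N between the halves, over 2 N from the gripper on the top half; all keys up (within 2 mm) (z of mould_top in the frame of mould_face between -0.003 and 0.002 m and horizontal distance between mould_top and mould_face below 0.004 m and angle between the x axis of mould_top and the x axis of mould_bottom, either way round below 0.08 rad and angle between mould_top's own z axis and vertical below 0.04 rad and value of joint ejector above 0.006 m and contact force between mould_top and mould_bottom above 7 N and contact force between any of the fingers, the arm and mould_top above 2 N and linear speed of mould_top below 0.02 m/s and value of joint each of key_white, key_yellow, key_green below 0.002 m); the arm keeps its last pose, push and grip.
It fails at once if two keys pressed at once (value of joint each of key_white, key_yellow above 0.003 m or value of joint each of key_white, key_green above 0.003 m or value of joint each of key_yellow, key_green above 0.003 m).
It fails at once if a bystander pushed more than 40 mm from its place (distance of any of wire_spool, brass_cup, red_bin, yellow_bottle, screwdriver, wood_offcut, bracket from where it was at the start of the episode above 0.04 m).
It also fails if it takes over 64 s, if anything falls off the work surface, if the arm or the gripper's body presses on something with over 40 N, if the wrist force passes 120 N, or if a joint passes its speed limit or range.

## Robot

A 7-joint arm with a two-finger parallel gripper is mounted at the origin on the work surface. World frame = base frame: x ahead of the robot, y to its left, z up, the work surface at z = 0. Lengths are in m, angles in rad, forces in N, time in s.
With the tool pointing down it reaches from about 0.425 to 0.875 m from the base axis. Payload 9.9 kg.
Tool frame: the origin (TCP) lies on the centre line of the jaws, within the pads' length; the fingertips stand 17 mm ahead of it and the grasp point (between the pads) lies 2 mm behind it; z points along the fingers, y is the line along which they close (so a half turn about z gives the same grasp; the last joint's range is limited). The gripper opens to 85 mm and grips with 20 to 120 N. Pads are 22 mm wide; open, the fingers measure 114 mm over their backs; the gripper's body (76 mm by 85 mm) begins 54 mm behind the grasp point. The pads swing forward as they close: fully open they stand 13 mm farther back than shut.
Start: joints at [1.077, 0.576, 0.025, 1.437, -0.015, 1.129, -0.057], TCP at [0.269, -0.619, 0.248] pointing down, gripper open.
Joint ranges: [-2.76, 2.76], [-0.34, 2.15], [-1.52, 1.57], [0.19, 2.46], [-1.09, 4.23], [0.17, 1.99], [-2.82, 2.82]. Speed limits (rad/s): [2.22, 2.22, 3.01, 3.01, 3.14, 3.14, 3.14].

## Interface

Orientations are given as a rotation vector (axis times angle).
In Python, from station import bot gives the robot as it stands.
- The arm moves only by the tool send_rows, never from a script. Its argument "deltas" is a list of rows, each an object with "translation": the shift along the tool's x, y, z each as a share of 30 cm, from -1 to 1, a list of three; "rotation": the turn, a rotation vector about the tool's x, y, z each as a share of 30 degrees, from -1 to 1, a list of three. In form: [{"translation": [x, y, z], "rotation": [rx, ry, rz]}, ...]. A call has 1 to 5 rows; each row is the pose to reach, as a shift and turn from the pose commanded when the call began, along the tool's axes at that moment; what a row does not reach only later rows make up. A row lasts 1/12 s, in which the tool goes at most 41.7 mm and 7.16 degrees, less where a joint would pass 70% of its speed; a pose out of reach is approached as far as the arm can. A call with a number of a shift or a turn outside -1 to 1 is refused whole. A call with a gripper value outside its range is refused whole. "grip" is the opening, from 0 (shut) to 1 (fully open), set as the call begins (left out, the last holds). The fingers move at their own pace and stop on an object; the grip force is fixed at half the most. Time passes only in rows, so rows that repeat a pose let the fingers close. It gives the time, the measured TCP pose, the force, the opening and the grip force at its end, in the units of the state.
- bot.sense(): the state, without advancing time (a new reading comes with each control period).
- bot.read_camera(name): name is "scene" or "side" or "wrist"; returns a dict with "image" (480x640x3 uint8, red, green, blue), "K" (3x3 intrinsics, pixels), "R" (3x3) and "t" (3): a world point X has camera coordinates R X + t. Camera axes: x right, y down, z forward; pixel columns grow to the right and rows downward; lengths in m; the calibration is good to about 2 mm. The wrist camera is an equidistant fisheye: a pixel r from the principal point sees the ray r / f radians off the axis. A picture is of the moment at which its call begins. There is no depth.
- bot.finish_job(): hands the job in; it is judged then, once.
Trained networks look in a picture, given as the dict that the camera call returned (one of the last four; its "shot" number tells which), for a name from the list of things; names that differ only in an ending like _2 or _b are one class to them, and where a whole thing is asked for, a point or a joint stands for the part that bears it (a point fixed in the world has none). Each returns a list of dicts, best first, with "p" (0 to 1); they miss things now and then, are a little off and sometimes report something else, mostly with a low value. They report only what shows in the picture. A call takes as long as a camera call. They do not tell look-alikes from the thing itself.
- bot.outline_of(label, picture): "mask" (480x640 bool, what is visible of it) and "centre" ([column, row] in pixels, amid what is visible of it).
The state is a dict: "time_s": time; "joint_positions": joint angles; "qvel": joint speeds; "joint_torque": joint torques, N m; "tcp_pos": TCP position; "tool_rot": TCP orientation; "ft_force": force on the tool from outside, world axes, zero at the start; "moment": the same for the moment, N m; "opening": finger opening in m; "grip_force": force on a finger pad.
Only numpy, scipy, OpenCV 4.12 (cv2) and the standard library are available. Lean on these libraries where they do the work, as an engineer would, in place of code of your own. Each camera call takes 0.05 s, during which the arm holds its last target. There are 200 camera calls.

## Working session

There is one attempt and no reset: what is moved stays moved. The work goes in short steps, Python scripts to look and compute and a tool call to move; the robot and the scene stay as the last step left them, time stands still between calls to the robot, and variables do not carry over. Pictures are saved under pics/ and viewed, at most 10 in all, crops included, and the job is handed in when it is done.

Besides the shell and the picture viewer there is one more tool, called after ">>>" as name(argument=value, ...), one argument or row to a line, values as JSON. send_rows: Moves the arm, as the interface text tells. Its arguments: {"type":"object","properties":{"deltas":{"type":"array","items":{"type":"object","properties":{"translation":{"type":"array","items":{"type":"number"}},"rotation":{"type":"array","items":{"type":"number"}}}}},"grip":{"type":"number"}},"required":["deltas"]}

```bash
mkdir -p pics; cat > h.py <<'E'
import numpy as np, cv2
from scipy.spatial.transform import Rotation as Rn
from station import bot
def ray(c,uv):
    K,R,t=map(np.array,(c["K"],c["R"],c["t"]))
    x=(uv[0]-K[0,2])/K[0,0]; y=(uv[1]-K[1,2])/K[1,1]
    if c.get("fish"):
        r=np.hypot(x,y); d=np.array([x/r*np.sin(r),y/r*np.sin(r),np.cos(r)]) if r>1e-9 else np.array([0,0,1.])
    else: d=np.array([x,y,1.])
    d=R.T@d; return -R.T@t, d/np.linalg.norm(d)
def onz(c,uv,z):
    o,d=ray(c,uv); return o+d*(z-o[2])/d[2]
def tri(a,b):
    (o1,d1),(o2,d2)=a,b
    s=np.linalg.lstsq(np.c_[d1,-d2],o2-o1,rcond=None)[0]
    p,q=o1+s[0]*d1,o2+s[1]*d2; return (p+q)/2,np.linalg.norm(p-q)
def cam(n):
    c=bot.read_camera(n); c["fish"]=n=="wrist"; return c
def save(c,n,crop=None,s=1):
    im=cv2.cvtColor(c["image"],cv2.COLOR_RGB2BGR)
    if crop: im=im[crop[1]:crop[3],crop[0]:crop[2]]
    cv2.imwrite(f"pics/{n}.png",cv2.resize(im,None,fx=s,fy=s,interpolation=cv2.INTER_CUBIC))
E
python3 - <<'E'
from h import *
np.set_printoptions(precision=4,suppress=True)
s=bot.sense(); print(s["time_s"],s["tcp_pos"],s["tool_rot"],s["opening"])
for n in("scene","side","wrist"):
    c=cam(n); save(c,n); print(n,"pos",-np.array(c["R"]).T@c["t"])
    for l in("controller","key_white_top","key_yellow_top","key_green_top","mould_bottom","mould_top","mould_grip"):
        try: r=bot.outline_of(l,c)
        except Exception as e: print(l,e); continue
        print(l,[(round(d["p"],2),np.round(d["centre"],1).tolist(),int(d["mask"].sum()),onz(c,d["centre"],.05).round(3).tolist()) for d in r[:4]])
E
```

```text
0.0 [ 0.2688 -0.6187  0.2474] [-3.0743 -0.6389  0.0007] 0.08551734159869061
scene pos [1.1466 0.2563 0.6764]
controller [(0.94, [448.3, 271.3], 4382, [0.528, 0.294, 0.05])]
key_white_top [(0.72, [482.6, 258.9], 179, [0.473, 0.35, 0.05])]
key_yellow_top [(0.65, [421.6, 238.6], 144, [0.458, 0.231, 0.05])]
key_green_top [(0.16, [360.0, 363.0], 4482, [0.768, 0.194, 0.05])]
mould_bottom [(0.69, [209.3, 212.8], 2818, [0.538, -0.201, 0.05]), (0.64, [349.1, 222.5], 500, [0.463, 0.082, 0.05])]
mould_top [(0.98, [514.5, 369.8], 3807, [0.696, 0.418, 0.05]), (0.84, [496.3, 214.4], 1551, [0.329, 0.364, 0.05]), (0.63, [311.0, 258.7], 1896, [0.587, 0.045, 0.05])]
mould_grip [(0.97, [511.7, 371.0], 3826, [0.7, 0.414, 0.05]), (0.7, [307.9, 258.2], 1911, [0.588, 0.04, 0.05]), (0.68, [495.1, 213.6], 1577, [0.328, 0.362, 0.05])]
side pos [ 0.1738 -1.0432  0.7175]
controller []
key_white_top []
key_yellow_top []
key_green_top [(0.3, [439.4, 266.5], 1708, [0.743, -0.173, 0.05])]
mould_bottom [(0.69, [347.8, 322.5], 3103, [0.479, -0.284, 0.05])]
mould_top [(0.92, [198.7, 211.9], 925, [0.274, 0.291, 0.05]), (0.66, [327.2, 182.5], 428, [0.662, 0.344, 0.05]), (0.58, [332.1, 247.0], 802, [0.548, -0.009, 0.05]), (0.33, [462.5, 309.9], 1901, [0.706, -0.327, 0.05])]
mould_grip [(0.87, [326.4, 181.3], 437, [0.662, 0.353, 0.05]), (0.85, [191.5, 213.8], 973, [0.254, 0.287, 0.05]), (0.57, [329.3, 252.4], 845, [0.533, -0.03, 0.05])]
wrist pos [ 0.3316 -0.5911  0.3721]
controller []
key_white_top []
key_yellow_top []
key_green_top []
mould_bottom []
mould_top []
mould_grip []
```

View pics/scene.png

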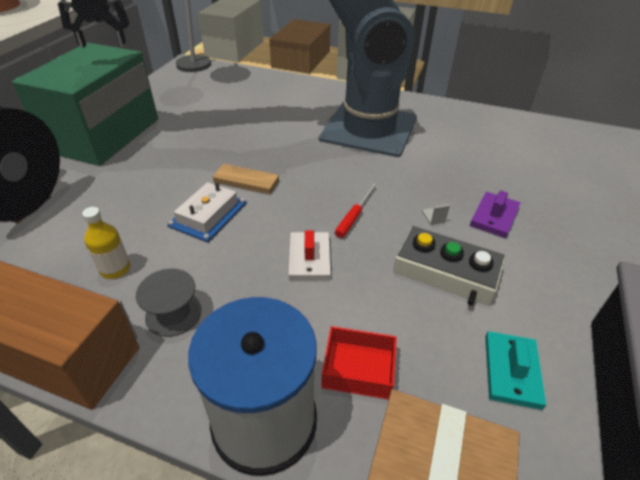

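View pics/side.png

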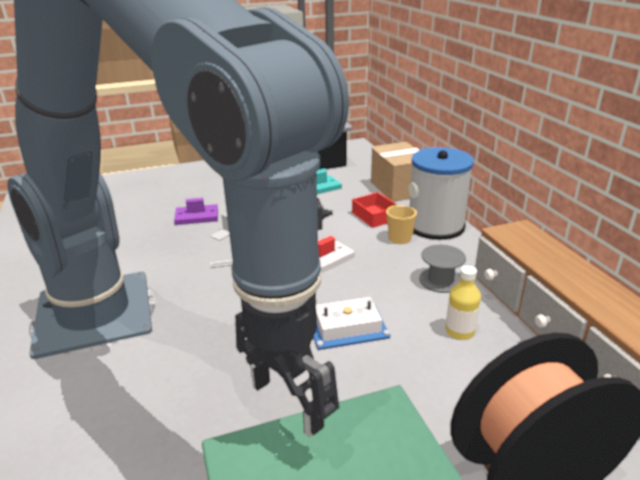

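View pics/wrist.png

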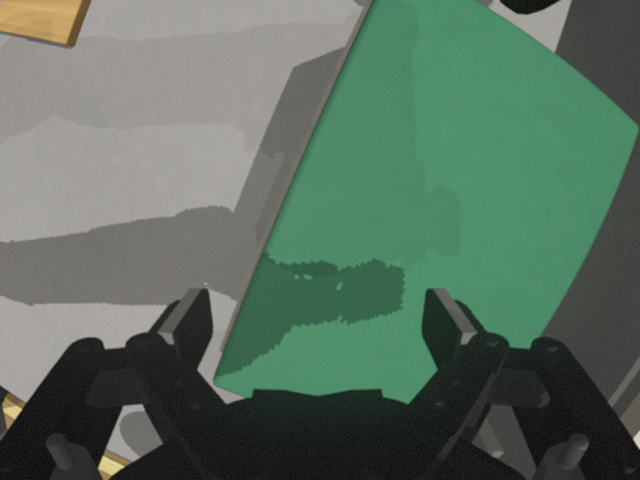

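The scene view shows the controller at (450,265), with yellow at (424,240), green at (453,249) and white at (483,259). The bottom half is on its blue foot at (207,210).
Candidates for the top half are the red grip at (310,255), the purple one at (496,213) and the turquoise one at (514,370). I choose the red one at (310,255). The side view agrees, with red at (327,248) and the bottom half at (348,320). The wrist view shows only the green box, so I'll lift and move to look from above.

>>> send_rows(
  deltas=[
    {"translation":[0.1,0,-0.17],"rotation":[0,0,0.2]},
    {"translation":[0.622,-0.093,-0.17],"rotation":[0,0,0.783]},
    {"translation":[0.622,-0.093,-0.17],"rotation":[0,0,0.783]},
    {"translation":[0.622,-0.093,-0.17],"rotation":[0,0,0.783]},
    {"translation":[0.622,-0.093,-0.17],"rotation":[0,0,0.783]},
  ],
  grip=1,
)

```text
time_s: 1.62
tcp_pos: [0.429, -0.5189, 0.2996]
tool_rot: [3.141, -0.007, 0.0]
ft_force: [1.3, -1.6, 0.0]
opening: 0.0855
grip_force: 0.0
```

>>> send_rows(
  deltas=[
    {"translation":[0.067,-0.8,0],"rotation":[0,0,0]},
    {"translation":[0.067,-0.8,0],"rotation":[0,0,0]},
    {"translation":[0.067,-0.8,0],"rotation":[0,0,0]},
    {"translation":[0.067,-0.8,0],"rotation":[0,0,0]},
    {"translation":[0.067,-0.8,0],"rotation":[0,0,0]},
  ],
)

```text
time_s: 2.03
tcp_pos: [0.4447, -0.3105, 0.2992]
tool_rot: [3.141, -0.0, 0.0]
ft_force: [0.5, -0.4, 0.7]
opening: 0.0851
grip_force: 0.0
```

```bash
cat >> h.py <<'E'
np.set_printoptions(precision=4,suppress=True)
def look(tag,labels,z=.04):
    s=bot.sense(); print(s["time_s"],s["tcp_pos"],s["tool_rot"])
    c=cam("wrist"); save(c,tag)
    out={"K":np.array(c["K"]),"R":np.array(c["R"]),"t":np.array(c["t"])}
    for l in labels:
        r=bot.outline_of(l,c)
        print(l,[(round(d["p"],2),np.round(d["centre"],1).tolist(),int(d["mask"].sum()),onz(c,d["centre"],z).round(3).tolist()) for d in r[:3]])
    np.savez("pics/"+tag,**out); return c
E
python3 -c "
from h import *
look('w1',['mould_bottom','mould_top','mould_grip'])"
```

```text
2.0333 [ 0.4447 -0.3105  0.2992] [ 3.1415 -0.0001  0.0004]
mould_bottom [(0.85, [251.1, 142.7], 12197, [0.499, -0.242, 0.04]), (0.52, [242.2, 263.7], 6071, [0.366, -0.226, 0.04])]
mould_top [(0.73, [63.5, 127.4], 4824, [0.534, -0.005, 0.04])]
mould_grip [(0.67, [61.6, 123.7], 4816, [0.539, -0.002, 0.04])]
```

View pics/w1.png

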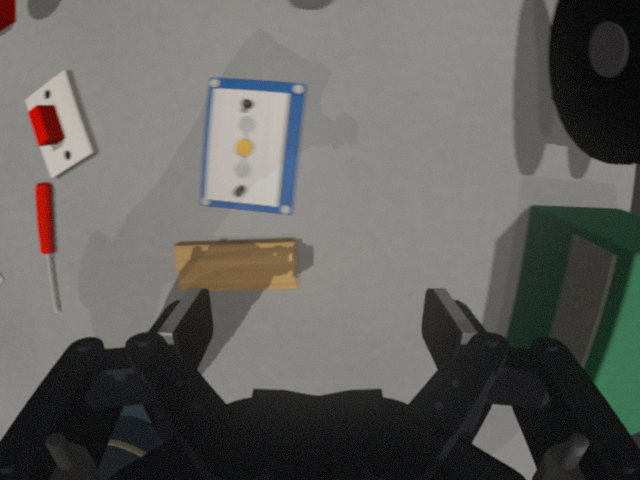

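The wrist view shows the bottom half with dowels at (247,103) and (239,190) and its pin at (244,147). The red-grip top half is at (55,125), with holes at (46,95) and (68,155), so the choice holds. Next I'll move on for a second view.

>>> send_rows(
  deltas=[
    {"translation":[0.1,-0.67,0],"rotation":[0,0,0]},
    {"translation":[0.1,-0.67,0],"rotation":[0,0,0]},
    {"translation":[0.1,-0.67,0],"rotation":[0,0,0]},
    {"translation":[0.1,-0.67,0],"rotation":[0,0,0]},
    {"translation":[0.1,-0.67,0],"rotation":[0,0,0]},
  ],
)

```text
time_s: 2.65
tcp_pos: [0.4753, -0.1108, 0.2992]
tool_rot: [3.141, -0.003, 0.001]
ft_force: [0.7, 0.3, -0.0]
opening: 0.0852
grip_force: 0.0
```

```bash
python3 -c "
from h import *
look('w2',['mould_bottom','mould_top','mould_grip','controller','key_yellow_top'])"
```

```text
2.65 [ 0.4753 -0.1108  0.2992] [ 3.1414 -0.0034  0.0008]
mould_bottom [(0.6, [423.1, 171.3], 11591, [0.5, -0.223, 0.04]), (0.42, [51.5, 190.4], 5249, [0.489, 0.224, 0.04])]
mould_top [(0.85, [27.1, 322.7], 2678, [0.289, 0.337, 0.04]), (0.7, [35.5, 205.5], 326, [0.47, 0.258, 0.04]), (0.64, [200.1, 137.1], 7260, [0.538, 0.013, 0.04])]
mould_grip [(0.95, [199.4, 135.0], 7383, [0.54, 0.013, 0.04]), (0.66, [28.0, 323.4], 2740, [0.288, 0.335, 0.04])]
controller [(0.8, [48.1, 192.4], 5435, [0.486, 0.231, 0.04])]
key_yellow_top [(0.92, [32.3, 205.9], 338, [0.47, 0.265, 0.04])]
```

>>> send_rows(
  deltas=[
    {"translation":[-0.1,-0.7,0],"rotation":[0,0,0]},
    {"translation":[-0.1,-0.7,0],"rotation":[0,0,0]},
    {"translation":[-0.1,-0.7,0],"rotation":[0,0,0]},
    {"translation":[-0.1,-0.7,0],"rotation":[0,0,0]},
    {"translation":[-0.1,-0.7,0],"rotation":[0,0,0]},
  ],
)

```text
time_s: 3.37
tcp_pos: [0.4457, 0.0943, 0.2993]
tool_rot: [3.141, -0.007, 0.001]
ft_force: [2.4, 0.0, 0.7]
opening: 0.0853
grip_force: 0.0
```

```bash
python3 -c "
from h import *
look('w3',['mould_top','mould_grip','controller','key_white_top','key_yellow_top','key_green_top'],.072)"
```

```text
3.3667 [0.4457 0.0943 0.2993] [ 3.1412 -0.0073  0.0009]
mould_top [(0.86, [119.1, 305.7], 3372, [0.324, 0.329, 0.072]), (0.66, [378.6, 105.7], 7787, [0.536, 0.037, 0.072]), (0.66, [65.3, 39.3], 4274, [0.635, 0.371, 0.072])]
mould_grip [(0.74, [61.0, 39.7], 4310, [0.636, 0.377, 0.072]), (0.65, [118.9, 306.5], 3397, [0.322, 0.33, 0.072]), (0.62, [378.1, 105.4], 7914, [0.536, 0.037, 0.072])]
controller [(0.89, [154.0, 159.5], 10598, [0.49, 0.258, 0.072])]
key_white_top [(0.75, [86.7, 169.0], 464, [0.485, 0.344, 0.072])]
key_yellow_top [(0.77, [175.1, 176.6], 567, [0.471, 0.236, 0.072]), (0.74, [564.5, 159.2], 7848, [0.495, -0.179, 0.072])]
key_green_top [(0.82, [130.4, 168.2], 550, [0.482, 0.287, 0.072])]
```

>>> send_rows(
  deltas=[
    {"translation":[0,-0.5,0],"rotation":[0,0,0]},
    {"translation":[0,-0.5,0],"rotation":[0,0,0]},
    {"translation":[0,-0.5,0],"rotation":[0,0,0]},
    {"translation":[0,-0.5,0],"rotation":[0,0,0]},
    {"translation":[0,-0.5,0],"rotation":[0,0,0]},
  ],
)

```text
time_s: 4.13
tcp_pos: [0.4455, 0.2492, 0.2989]
tool_rot: [-3.139, -0.006, 0.001]
ft_force: [-1.0, 0.3, 0.4]
opening: 0.0857
grip_force: 0.0
```

```bash
python3 -c "
from h import *
look('w4',['controller','key_white_top','key_yellow_top','key_green_top'],.072)
a,b,c=[cv2.imread('pics/w%d.png'%i)[:330] for i in (2,3,4)]
cv2.imwrite('pics/m.png',cv2.vconcat([a[:300],b[:300]]))"
```

```text
4.1333 [0.4455 0.2492 0.2989] [-3.1389 -0.0059  0.0006]
controller [(0.81, [276.4, 140.8], 12885, [0.502, 0.289, 0.072]), (0.26, [332.7, 168.0], 624, [0.476, 0.236, 0.072])]
key_white_top [(0.86, [220.0, 155.5], 623, [0.489, 0.344, 0.072]), (0.56, [624.1, 172.7], 2471, [0.49, -0.126, 0.072])]
key_yellow_top [(0.71, [331.4, 171.5], 631, [0.472, 0.237, 0.072]), (0.38, [622.1, 173.6], 2494, [0.488, -0.122, 0.072])]
key_green_top []
```

View pics/m.png

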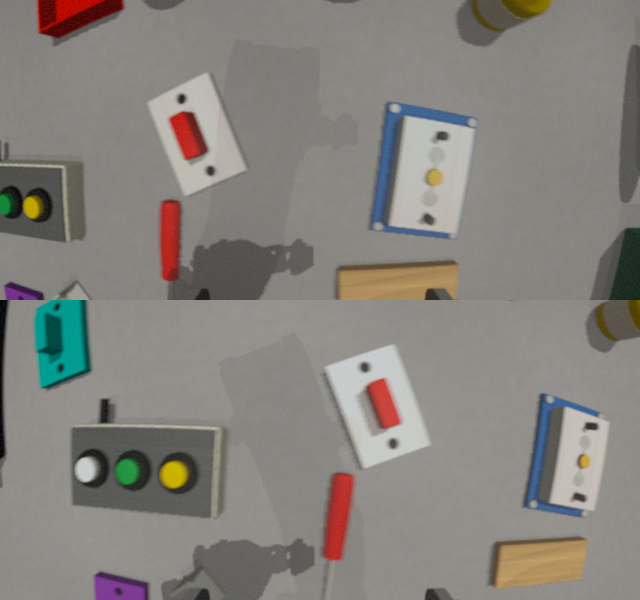

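View pics/w4.png

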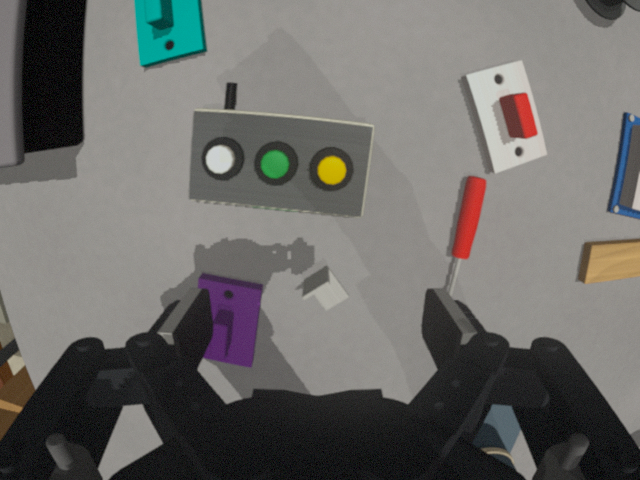

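w3, w4 and the crop agree on the keys: in w4 white is at (220,157), green at (275,164) and yellow at (332,169). The red grip is at (518,115) there, with holes at (499,79) and (519,152). Next I'll refine and triangulate.

```bash
cat > m.py <<'E'
from h import *
V={}
for i in (1,2,3,4):
    z=np.load(f"pics/w{i}.npz"); im=cv2.imread(f"pics/w{i}.png")
    V[i]=dict(K=z["K"],R=z["R"],t=z["t"],fish=True,im=im,hsv=cv2.cvtColor(im,cv2.COLOR_BGR2HSV))
def blob(i,u,v,w,f):
    h=V[i]["hsv"][v-w:v+w+1,u-w:u+w+1].astype(int); m=f(h[...,0],h[...,1],h[...,2]).astype(np.uint8)
    n,l,st,ce=cv2.connectedComponentsWithStats(m,connectivity=4)
    k=1+np.argmax(st[1:,4]); return ce[k]+[u-w,v-w],st[k,4]
def multi(views):
    A=np.zeros((3,3));b=np.zeros(3)
    rs=[ray(V[i],p) for i,p in views]
    for o,d in rs:
        P=np.eye(3)-np.outer(d,d);A+=P;b+=P@o
    x=np.linalg.solve(A,b); return x,[round(float(np.linalg.norm(np.cross(x-o,d))),4) for o,d in rs]
W=lambda h,s,v:(v>165)&(s<50)
Gn=lambda h,s,v:(h>45)&(h<85)&(s>120)
Y=lambda h,s,v:(h>18)&(h<34)&(s>150)
D=lambda h,s,v:v<95
B=lambda h,s,v:(h>12)&(h<30)&(s>110)
J={"white":(W,14,{3:(88,168),4:(220,157)}),"green":(Gn,16,{3:(129,170),4:(275,164)}),"yellow":(Y,18,{3:(175,174),4:(332,169)}),
"holeA":(D,9,{1:(46,95),2:(181,99),3:(365,67),4:(499,79)}),"holeB":(D,9,{1:(68,155),2:(210,171),3:(393,143),4:(519,152)}),
"pin":(B,12,{1:(245,147),2:(434,177),3:(585,162)})}
for n,(f,w,vs) in J.items():
    pts=[(i,blob(i,*uv,w,f)) for i,uv in vs.items()]
    x,e=multi([(i,p[0]) for i,p in pts]); print(n,x,e,[(i,p[0].round(1).tolist(),int(p[1])) for i,p in pts])
E
python3 m.py
python3 - <<'E'
import cv2
r=[]
for i,(u,v) in {1:(245,147),2:(432,175)}.items():
    im=cv2.imread(f"pics/w{i}.png")[v-75:v+75,u-65:u+65]; r.append(cv2.resize(im,None,fx=3,fy=3,interpolation=cv2.INTER_CUBIC))
cv2.imwrite("pics/bot.png",cv2.hconcat(r))
E
```

```text
white [0.4856 0.344  0.0757] [0.0002, 0.0002] [(3, [85.0, 169.3], 349), (4, [219.0, 158.8], 544)]
green [0.4797 0.2907 0.0724] [0.0001, 0.0001] [(3, [127.4, 171.0], 551), (4, [274.5, 163.8], 645)]
yellow [0.4739 0.237  0.0724] [0.0, 0.0] [(3, [173.9, 174.0], 665), (4, [331.2, 169.8], 681)]
holeA [0.5826 0.042  0.0163] [0.0007, 0.0004, 0.0012, 0.0009] [(1, [47.1, 93.8], 18), (2, [181.3, 98.4], 42), (3, [364.3, 66.9], 35), (4, [497.9, 78.8], 42)]
holeB [0.4987 0.0103 0.0161] [0.0005, 0.0004, 0.0012, 0.0009] [(1, [67.3, 154.6], 21), (2, [210.2, 170.5], 45), (3, [392.5, 143.1], 33), (4, [518.1, 151.1], 33)]
pin [ 0.4941 -0.2345  0.0426] [0.0004, 0.0003, 0.0007] [(1, [243.5, 147.0], 173), (2, [433.9, 177.1], 165), (3, [583.8, 161.1], 109)]
```

View pics/bot.png

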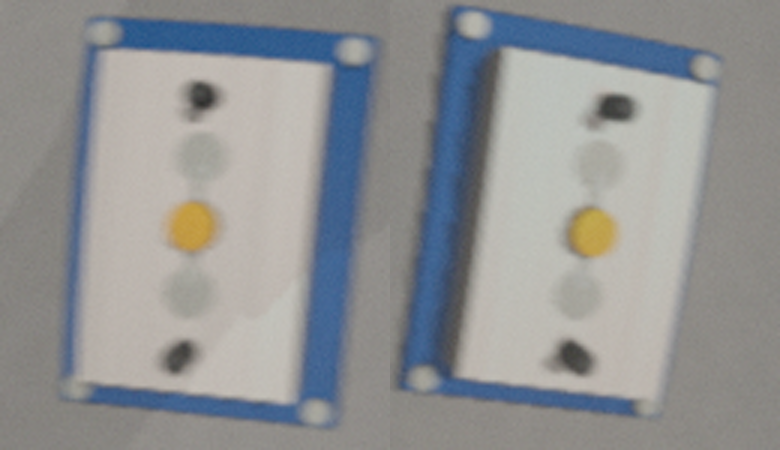

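The crop shows the foot plate bolts, the dowels and the pin clearly. Key spacing is 54 mm at about 72 mm high, and hole spacing is 90 mm at 16 mm high, so both fit the text. Going to the white key with the fingers shut.

>>> send_rows(
  deltas=[
    {"translation":[0.133,-0.317,0.3],"rotation":[0,0,0]},
    {"translation":[0.133,-0.317,0.5],"rotation":[0,0,0]},
    {"translation":[0.133,-0.317,0.6],"rotation":[0,0,0]},
    {"translation":[0.133,-0.317,0.6],"rotation":[0,0,0]},
    {"translation":[0.133,-0.317,0.6],"rotation":[0,0,0]},
  ],
  grip=0,
)

```text
time_s: 4.8
tcp_pos: [0.4864, 0.3378, 0.1199]
tool_rot: [3.142, -0.005, 0.002]
ft_force: [-0.3, 0.1, 0.8]
opening: 0.0251
grip_force: 0.0
```

>>> send_rows(
  deltas=[
    {"translation":[0,0,0],"rotation":[0,0,0]},
    {"translation":[0,0,0],"rotation":[0,0,0]},
    {"translation":[0,0,0],"rotation":[0,0,0]},
    {"translation":[0,0,0],"rotation":[0,0,0]},
    {"translation":[0,0,0],"rotation":[0,0,0]},
  ],
)

```text
time_s: 5.22
tcp_pos: [0.4862, 0.3385, 0.1236]
tool_rot: [-3.14, 0.003, -0.005]
ft_force: [0.2, 0.5, -0.4]
opening: -0.0001
grip_force: 0.0
```

```bash
python3 - <<'E'
from h import *
exec(open('m.py').read().split("W=lambda")[0])
b={1:[(214.3,82.7),(298,89),(205.7,200.3),(285.7,209)],2:[(394.7,108.7),(472,122.7),(378.3,226.3),(453,235.3)]}
P=[multi([(1,b[1][k]),(2,b[2][k])]) for k in range(4)]
for p in P: print(p)
q=np.array([p[0] for p in P]); print(q.mean(0)); d=(q[0]+q[1]-q[2]-q[3])[:2]; print("yaw",np.degrees(np.arctan2(d[1],d[0])))
s=bot.sense(); print(s["time_s"],s["tcp_pos"],s["tool_rot"],s["opening"])
E
```

```text
(array([ 0.5669, -0.1961,  0.0131]), [0.0005, 0.0005])
(array([ 0.5561, -0.2894,  0.0124]), [0.0001, 0.0001])
(array([ 0.4327, -0.1809,  0.0128]), [0.0005, 0.0005])
(array([ 0.4213, -0.2743,  0.0124]), [0.0006, 0.0006])
[ 0.4942 -0.2352  0.0127]
yaw -6.41723797307184
5.2167 [0.4862 0.3385 0.1236] [-3.1397  0.0026 -0.0051] -6.017052213868208e-05
```

>>> send_rows(
  deltas=[
    {"translation":[0,-0.017,0.04],"rotation":[0,0,0]},
    {"translation":[0,-0.017,0.08],"rotation":[0,0,0]},
    {"translation":[0,-0.017,0.09],"rotation":[0,0,0]},
    {"translation":[0,-0.017,0.09],"rotation":[0,0,0]},
  ],
)

```text
time_s: 5.55
tcp_pos: [0.4847, 0.3437, 0.0936]
tool_rot: [3.141, -0.0, -0.001]
ft_force: [-0.1, -0.4, 0.6]
opening: 0.0001
grip_force: 0.0
```

>>> send_rows(
  deltas=[
    {"translation":[0,0,0.02],"rotation":[0,0,0]},
    {"translation":[0,0,0.03],"rotation":[0,0,0]},
    {"translation":[0,0,0.037],"rotation":[0,0,0]},
    {"translation":[0,0,0.037],"rotation":[0,0,0]},
  ],
)

```text
time_s: 5.88
tcp_pos: [0.4856, 0.3444, 0.0833]
tool_rot: [-3.141, 0.001, -0.002]
ft_force: [1.3, 0.2, 5.1]
opening: 0.0002
grip_force: 2.3
```

>>> send_rows(
  deltas=[
    {"translation":[0,0,0.005],"rotation":[0,0,0]},
    {"translation":[0,0,0.005],"rotation":[0,0,0]},
    {"translation":[0,0,0.005],"rotation":[0,0,0]},
  ],
)

```text
time_s: 6.13
tcp_pos: [0.4857, 0.3445, 0.083]
tool_rot: [-3.14, 0.001, -0.003]
ft_force: [-1.9, -2.2, 13.8]
opening: 0.0
grip_force: 7.1
```

White is down on its stop. Next, yellow.

>>> send_rows(
  deltas=[
    {"translation":[0,0,-0.085],"rotation":[0,0,0]},
    {"translation":[-0.039,0.12,-0.085],"rotation":[0,0,0]},
    {"translation":[-0.039,0.24,-0.085],"rotation":[0,0,0]},
    {"translation":[-0.039,0.358,-0.085],"rotation":[0,0,0]},
    {"translation":[-0.039,0.358,-0.085],"rotation":[0,0,0]},
  ],
)

```text
time_s: 6.55
tcp_pos: [0.4732, 0.2282, 0.1069]
tool_rot: [3.136, -0.012, -0.002]
ft_force: [-0.0, -1.4, -0.7]
opening: -0.0
grip_force: 0.0
```

>>> send_rows(
  deltas=[
    {"translation":[0,0,0.03],"rotation":[0,0,0]},
    {"translation":[0,0,0.045],"rotation":[0,0,0]},
    {"translation":[0,0,0.045],"rotation":[0,0,0]},
    {"translation":[0,0,0.045],"rotation":[0,0,0]},
  ],
)

```text
time_s: 6.88
tcp_pos: [0.4729, 0.2379, 0.0928]
tool_rot: [-3.141, -0.003, 0.002]
ft_force: [-0.3, -0.7, 0.2]
opening: 0.0001
grip_force: 0.0
```

>>> send_rows(
  deltas=[
    {"translation":[0,0,0.02],"rotation":[0,0,0]},
    {"translation":[0,0,0.034],"rotation":[0,0,0]},
    {"translation":[0,0,0.038],"rotation":[0,0,0]},
    {"translation":[0,0,0.038],"rotation":[0,0,0]},
    {"translation":[0,0,0.038],"rotation":[0,0,0]},
  ],
)

```text
time_s: 7.3
tcp_pos: [0.4736, 0.2381, 0.083]
tool_rot: [-3.14, -0.002, -0.002]
ft_force: [-3.1, 1.8, 14.7]
opening: -0.0
grip_force: 7.4
```

Yellow is fully down. Now green at (0.4797, 0.2907).

>>> send_rows(
  deltas=[
    {"translation":[0,0,-0.085],"rotation":[0,0,0]},
    {"translation":[0.02,-0.1,-0.085],"rotation":[0,0,0]},
    {"translation":[0.02,-0.175,-0.085],"rotation":[0,0,0]},
    {"translation":[0.02,-0.175,-0.085],"rotation":[0,0,0]},
    {"translation":[0.02,-0.175,-0.085],"rotation":[0,0,0]},
  ],
)

```text
time_s: 7.72
tcp_pos: [0.4788, 0.2907, 0.1072]
tool_rot: [-3.141, -0.004, 0.001]
ft_force: [-0.3, -1.3, -0.6]
opening: 0.0003
grip_force: 0.0
```

>>> send_rows(
  deltas=[
    {"translation":[0,0,0.03],"rotation":[0,0,0]},
    {"translation":[0,0,0.045],"rotation":[0,0,0]},
    {"translation":[0,0,0.045],"rotation":[0,0,0]},
    {"translation":[0,0,0.045],"rotation":[0,0,0]},
  ],
)

```text
time_s: 8.05
tcp_pos: [0.4791, 0.2881, 0.0934]
tool_rot: [3.14, -0.002, -0.002]
ft_force: [0.6, -0.6, 0.3]
opening: 0.0002
grip_force: 0.0
```

>>> send_rows(
  deltas=[
    {"translation":[0,0,0.02],"rotation":[0,0,0]},
    {"translation":[0,0,0.034],"rotation":[0,0,0]},
    {"translation":[0,0,0.039],"rotation":[0,0,0]},
    {"translation":[0,0,0.039],"rotation":[0,0,0]},
    {"translation":[0,0,0.039],"rotation":[0,0,0]},
  ],
)

```text
time_s: 8.47
tcp_pos: [0.48, 0.289, 0.0831]
tool_rot: [-3.141, 0.001, -0.002]
ft_force: [-0.2, -0.9, 10.3]
opening: -0.0001
grip_force: 5.1
```

All three keys done. Now lift, open, and turn to the top half.

>>> send_rows(
  deltas=[
    {"translation":[0,0,-0.12],"rotation":[0,0,0]},
    {"translation":[0,0,-0.25],"rotation":[0,0,0]},
    {"translation":[0.05,0.1,-0.36],"rotation":[0,0,-0.2]},
    {"translation":[0.08,0.22,-0.36],"rotation":[0,0,-0.4]},
    {"translation":[0.1,0.33,-0.36],"rotation":[0,0,-0.69]},
  ],
  grip=1,
)

```text
time_s: 8.88
tcp_pos: [0.5113, 0.1892, 0.1927]
tool_rot: [-3.096, -0.531, -0.008]
ft_force: [0.6, -1.0, -0.5]
opening: 0.0609
grip_force: 0.0
```

```bash
cat >> h.py <<'E'
def go(x,y,z,yawdeg):
    "tool-axis shares from the present pose to a straight-down pose"
    s=bot.sense(); R=Rn.from_rotvec(s["tool_rot"]); p=np.array(s["tcp_pos"])
    T=Rn.from_euler("z",yawdeg,degrees=True)*Rn.from_euler("x",np.pi)
    print("at",s["time_s"],p,"f",s["ft_force"],"trans",R.inv().apply(np.array([x,y,z])-p)/.3,"rot",np.degrees((R.inv()*T).as_rotvec())/30)
E
python3 -c "
from h import *
go(.5407,.0262,.16,20.7)"
```

```text
at 8.8833 [0.5113 0.1892 0.1927] f [ 0.5829 -0.9795 -0.5003] trans [-0.0894  0.545   0.1087] rot [ 0.0011 -0.0094 -0.0408]
```

>>> send_rows(
  deltas=[
    {"translation":[-0.02,0.12,0],"rotation":[0,0,-0.04]},
    {"translation":[-0.05,0.26,0.05],"rotation":[0,0,-0.04]},
    {"translation":[-0.07,0.4,0.1],"rotation":[0,0,-0.04]},
    {"translation":[-0.09,0.545,0.108],"rotation":[0,0,-0.04]},
    {"translation":[-0.09,0.545,0.108],"rotation":[0,0,-0.04]},
  ],
)

```text
time_s: 9.3
tcp_pos: [0.5373, 0.0185, 0.1565]
tool_rot: [3.091, 0.542, -0.005]
ft_force: [-0.7, 0.1, 0.4]
opening: 0.0855
grip_force: 0.0
```

>>> send_rows(
  deltas=[
    {"translation":[0,0,0],"rotation":[0,0,0]},
    {"translation":[0,0,0],"rotation":[0,0,0]},
    {"translation":[0,0,0],"rotation":[0,0,0]},
  ],
)

```text
time_s: 9.55
tcp_pos: [0.5374, 0.0282, 0.1581]
tool_rot: [-3.091, -0.557, -0.0]
ft_force: [0.4, 0.8, -0.7]
opening: 0.0856
grip_force: 0.0
```

```bash
python3 -c "
from h import *
c=look('w5',['mould_top'])
go(.5407,.0262,.042,20.7)"
```

```text
9.55 [0.5374 0.0282 0.1581] [-3.091  -0.5568 -0.0003]
mould_top [(0.72, [4.0, 332.1], 828, [0.319, 0.298, 0.04]), (0.6, [326.5, 214.8], 16875, [0.55, 0.027, 0.04]), (0.58, [9.4, 14.7], 519, [0.625, 0.34, 0.04])]
at 9.65 [0.5374 0.0286 0.1582] f [ 0.1354 -0.1901 -0.0228] trans [0.0072 0.0115 0.3874] rot [-0.001 -0.001 -0.007]
```

View pics/w5.png

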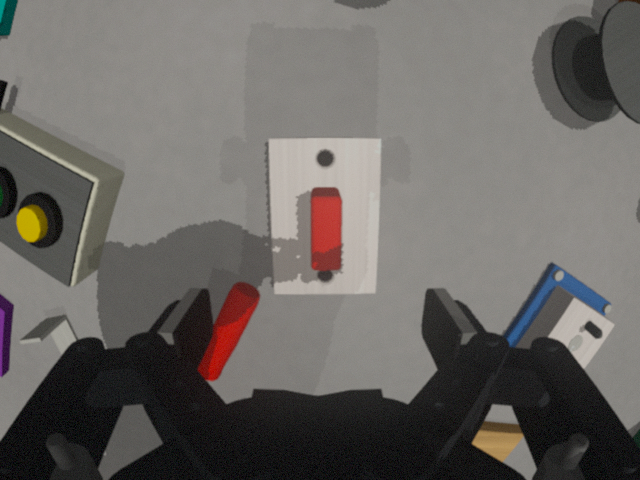

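The wrist view shows the red-grip plate centred at (326,215) and square to the tool. The screwdriver handle, (245,290) to (208,375), is near the left finger, so I'm checking the clearance.

```bash
python3 -c "
from h import *
z=np.load('pics/w5.npz'); c=dict(K=z['K'],R=z['R'],t=z['t'],fish=True)
s=bot.sense(); R=Rn.from_rotvec(s['tool_rot'])
for p,h in (((245,285),.02),((262,290),.02),((220,378),.02),((325.5,158),.018),((325.5,276),.018),((312,228),.058),((342,228),.058)):
    w=onz(c,p,h); print(p,w,R.inv().apply(w-s['tcp_pos']))
"
```

```text
(245, 285) [0.4707 0.0645 0.02  ] [-0.05   -0.057   0.1382]
(262, 290) [0.4715 0.0507 0.02  ] [-0.0541 -0.0437  0.1382]
(220, 378) [0.3713 0.0612 0.02  ] [-0.1442 -0.0886  0.1382]
(325.5, 158) [0.5833 0.04   0.018 ] [0.0469 0.0054 0.1403]
(325.5, 276) [0.4994 0.0083 0.018 ] [-0.0428  0.0058  0.1402]
(312, 228) [0.5423 0.0344 0.058 ] [ 0.0065 -0.0037  0.1002]
(342, 228) [0.5488 0.0169 0.058 ] [0.0065 0.015  0.1002]
```

>>> send_rows(
  deltas=[
    {"translation":[0.007,0.018,0.1],"rotation":[0,0,0]},
    {"translation":[0.007,0.018,0.2],"rotation":[0,0,0]},
    {"translation":[0.007,0.018,0.3],"rotation":[0,0,0]},
    {"translation":[0.007,0.018,0.36],"rotation":[0,0,0]},
    {"translation":[0.007,0.018,0.38],"rotation":[0,0,0]},
  ],
)

```text
time_s: 10.07
tcp_pos: [0.5398, 0.0239, 0.0415]
tool_rot: [-3.091, -0.559, 0.006]
ft_force: [-0.0, 0.3, 0.3]
opening: 0.0851
grip_force: 0.0
```

>>> send_rows(
  deltas=[
    {"translation":[0,0,0],"rotation":[0,0,0]},
    {"translation":[0,0,0],"rotation":[0,0,0]},
    {"translation":[0,0,0],"rotation":[0,0,0]},
  ],
)

```text
time_s: 10.32
tcp_pos: [0.5422, 0.0231, 0.0454]
tool_rot: [3.092, 0.556, 0.003]
ft_force: [-0.3, 0.6, -0.1]
opening: 0.0853
grip_force: 0.0
```

>>> send_rows(
  deltas=[
    {"translation":[0,0,0.008],"rotation":[0,0,0]},
    {"translation":[0,0,0.008],"rotation":[0,0,0]},
    {"translation":[0,0,0.008],"rotation":[0,0,0]},
    {"translation":[0,0,0.008],"rotation":[0,0,0]},
    {"translation":[0,0,0.008],"rotation":[0,0,0]},
  ],
  grip=0,
)

```text
time_s: 10.73
tcp_pos: [0.5415, 0.0225, 0.0419]
tool_rot: [3.092, 0.555, 0.001]
ft_force: [-1.1, -0.2, -0.1]
opening: 0.0256
grip_force: 0.0
```

>>> send_rows(
  deltas=[
    {"translation":[0,0,0],"rotation":[0,0,0]},
    {"translation":[0,0,0],"rotation":[0,0,0]},
    {"translation":[0,0,0],"rotation":[0,0,0]},
    {"translation":[0,0,0],"rotation":[0,0,0]},
    {"translation":[0,0,0],"rotation":[0,0,0]},
  ],
)

```text
time_s: 11.15
tcp_pos: [0.5415, 0.0225, 0.042]
tool_rot: [3.092, 0.555, 0.001]
ft_force: [-0.5, -0.2, 5.9]
opening: 0.0195
grip_force: 59.7
```

Gripped at 60 N with a 19.5 mm opening. Lift.

>>> send_rows(
  deltas=[
    {"translation":[0,0,-0.05],"rotation":[0,0,0]},
    {"translation":[0,0,-0.15],"rotation":[0,0,0]},
    {"translation":[0,0,-0.27],"rotation":[0,0,0]},
    {"translation":[0,0,-0.37],"rotation":[0,0,0]},
    {"translation":[0,0,-0.4],"rotation":[0,0,0]},
  ],
)

```text
time_s: 11.57
tcp_pos: [0.5428, 0.0228, 0.1655]
tool_rot: [3.092, 0.555, 0.008]
ft_force: [1.0, 0.1, -4.1]
opening: 0.0193
grip_force: 59.5
```

>>> send_rows(
  deltas=[
    {"translation":[0,0,0],"rotation":[0,0,0]},
    {"translation":[0,0,0],"rotation":[0,0,0]},
  ],
)

```text
time_s: 11.73
tcp_pos: [0.5408, 0.0222, 0.1608]
tool_rot: [3.092, 0.555, -0.001]
ft_force: [0.5, -0.7, -4.6]
opening: 0.0192
grip_force: 59.5
```

```bash
python3 -c "
from h import *
go(.4942,-.235,.16,-6.4); print(bot.sense()['opening'],bot.sense()['tool_rot'])"
```

```text
at 11.7333 [0.5408 0.0222 0.1608] f [ 0.4846 -0.7284 -4.5933] trans [-0.4438  0.75    0.0031] rot [0.0003 0.0013 0.8912]
0.019204160936828817 [ 3.0921  0.5546 -0.0011]
```

>>> send_rows(
  deltas=[
    {"translation":[-0.04,0.07,0],"rotation":[0,0,0.1]},
    {"translation":[-0.1,0.17,0],"rotation":[0,0,0.28]},
    {"translation":[-0.17,0.28,0],"rotation":[0,0,0.46]},
    {"translation":[-0.24,0.4,0],"rotation":[0,0,0.64]},
    {"translation":[-0.3,0.5,0],"rotation":[0,0,0.8]},
  ],
)

```text
time_s: 12.15
tcp_pos: [0.5069, -0.1519, 0.1592]
tool_rot: [3.139, -0.109, -0.007]
ft_force: [0.6, 0.3, -3.4]
opening: 0.0194
grip_force: 59.4
```

```bash
python3 -c "
from h import *
go(.4942,-.235,.16,-6.4)"
```

```text
at 12.15 [ 0.5069 -0.1519  0.1592] f [ 0.6213  0.284  -3.4368] trans [-0.0231  0.2792 -0.0026] rot [0.0009 0.0083 0.0814]
```

>>> send_rows(
  deltas=[
    {"translation":[-0.007,0.09,0],"rotation":[0,0,0.05]},
    {"translation":[-0.015,0.18,0],"rotation":[0,0,0.08]},
    {"translation":[-0.023,0.25,0],"rotation":[0,0,0.085]},
    {"translation":[-0.023,0.28,0],"rotation":[0,0,0.085]},
    {"translation":[-0.023,0.28,0],"rotation":[0,0,0.085]},
  ],
)

```text
time_s: 12.57
tcp_pos: [0.4952, -0.235, 0.1595]
tool_rot: [3.137, -0.176, -0.006]
ft_force: [0.6, -0.5, -3.3]
opening: 0.0193
grip_force: 59.5
```

>>> send_rows(
  deltas=[
    {"translation":[0,0,0],"rotation":[0,0,0]},
    {"translation":[0,0,0],"rotation":[0,0,0]},
    {"translation":[0,0,0],"rotation":[0,0,0]},
  ],
)

```text
time_s: 12.82
tcp_pos: [0.4972, -0.2309, 0.1612]
tool_rot: [-3.136, 0.166, 0.001]
ft_force: [0.2, -0.2, -4.9]
opening: 0.0188
grip_force: 59.5
```

```bash
python3 -c "
from h import *
c=look('w6',['mould_top'])
save(c,'w6c',(120,40,520,340),2)
go(.4942,-.235,.13,-6.4)"
```

```text
12.8167 [ 0.4972 -0.2309  0.1612] [-3.1362  0.1658  0.0011]
mould_top [(0.78, [320.4, 237.4], 33716, [0.491, -0.232, 0.04])]
at 12.9167 [ 0.4972 -0.2315  0.1615] f [-0.0873  0.0337 -3.2829] trans [-0.0087  0.0128  0.1051] rot [-0.0009  0.0004  0.0106]
```

View pics/w6c.png

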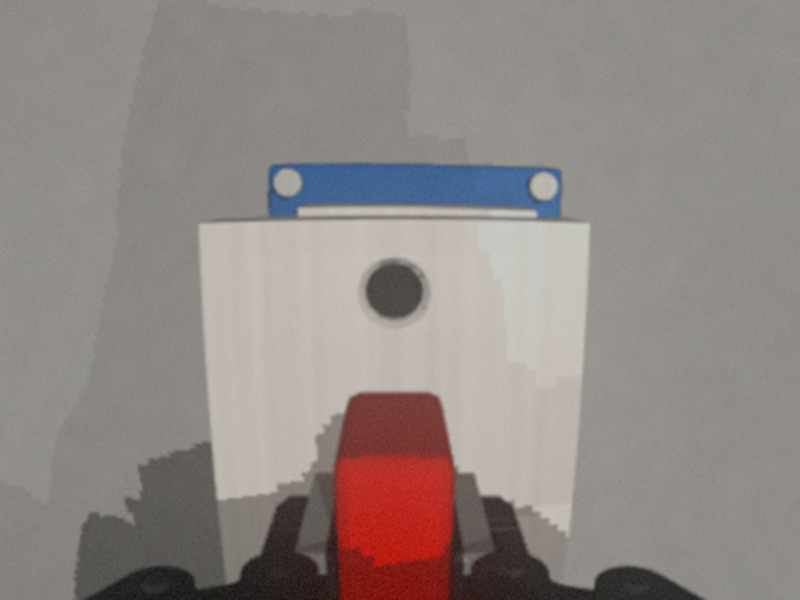

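The crop shows the held plate with its hole at full-image pixel (317,185). The foot bolts are just beyond, at (264,131) and (391,133), and the plate is nearly parallel to the foot. I'll measure the residual from this.

```bash
python3 -c "
from h import *
z=np.load('pics/w6.npz'); c=dict(K=z['K'],R=z['R'],t=z['t'],fish=True)
s=bot.sense(); R=Rn.from_rotvec(s['tool_rot']); T=R.as_matrix()
f=lambda u,v:(120+u/2,40+v/2)
zt=s['tcp_pos'][2]-.042+.018
h=onz(c,f(394.5,291),zt); print('hole',h,R.inv().apply(h-s['tcp_pos']))
e=[onz(c,f(u,v),zt) for u,v in((200,224),(589,222))]; print('front edge',[R.inv().apply(x-s['tcp_pos']) for x in e])
b=[onz(c,f(u,v),.0127) for u,v in((287,182),(544,186))]; print('bolts',b)
d=b[0]-b[1]; print('bolt yaw',np.degrees(np.arctan2(d[1],d[0]))-90, np.linalg.norm(d),'tool yaw',np.degrees(np.arctan2(T[1,0],T[0,0])))
a=np.radians(-6.4); m=(b[0]+b[1])/2; print('centre from bolts',m[:2]-.0675*np.array([np.cos(a),np.sin(a)]))
"
```

```text
hole [ 0.5422 -0.2354  0.1375] [ 0.0452 -0.0008  0.024 ]
front edge [array([ 0.0594, -0.04  ,  0.024 ]), array([0.0598, 0.0384, 0.024 ])]
bolts [array([ 0.5673, -0.1986,  0.0127]), array([ 0.5563, -0.292 ,  0.0127])]
bolt yaw -6.707388408928779 0.09398058130660003 tool yaw -6.0832141290814885
centre from bolts [ 0.4948 -0.2378]
```

```bash
python3 -c "
from h import *
go(.4945,-.2365,.112,-6.5)"
```

```text
at 12.9167 [ 0.4972 -0.2315  0.1615] f [-0.0873  0.0337 -3.2829] trans [-0.0072  0.0177  0.1651] rot [-0.0009  0.0004  0.0139]
```

>>> send_rows(
  deltas=[
    {"translation":[-0.007,0.018,0.05],"rotation":[0,0,0.014]},
    {"translation":[-0.007,0.018,0.1],"rotation":[0,0,0.014]},
    {"translation":[-0.007,0.018,0.14],"rotation":[0,0,0.014]},
    {"translation":[-0.007,0.018,0.165],"rotation":[0,0,0.014]},
    {"translation":[-0.007,0.018,0.165],"rotation":[0,0,0.014]},
  ],
)

```text
time_s: 13.33
tcp_pos: [0.4937, -0.2371, 0.1108]
tool_rot: [-3.136, 0.18, 0.003]
ft_force: [-0.8, -0.6, -3.5]
opening: 0.0191
grip_force: 59.5
```

>>> send_rows(
  deltas=[
    {"translation":[0,0,0],"rotation":[0,0,0]},
    {"translation":[0,0,0],"rotation":[0,0,0]},
    {"translation":[0,0,0],"rotation":[0,0,0]},
    {"translation":[0,0,0],"rotation":[0,0,0]},
    {"translation":[0,0,0],"rotation":[0,0,0]},
  ],
)

```text
time_s: 13.75
tcp_pos: [0.4945, -0.2381, 0.1126]
tool_rot: [3.136, -0.181, 0.001]
ft_force: [0.0, -0.3, -3.4]
opening: 0.0195
grip_force: 59.5
```

```bash
python3 -c "
from h import *
c=look('w7',['mould_top']); save(c,'w7c',(220,100,420,250),4)
go(.4945,-.2365,.102,-6.5)"
```

```text
13.75 [ 0.4945 -0.2381  0.1126] [ 3.1361 -0.1814  0.0013]
mould_top [(0.77, [319.3, 239.9], 34213, [0.502, -0.24, 0.04])]
at 13.85 [ 0.4944 -0.238   0.1124] f [-0.2715  0.0486 -3.5251] trans [-0.0002 -0.0051  0.0348] rot [ 0.0003 -0.001  -0.004 ]
```

View pics/w7c.png

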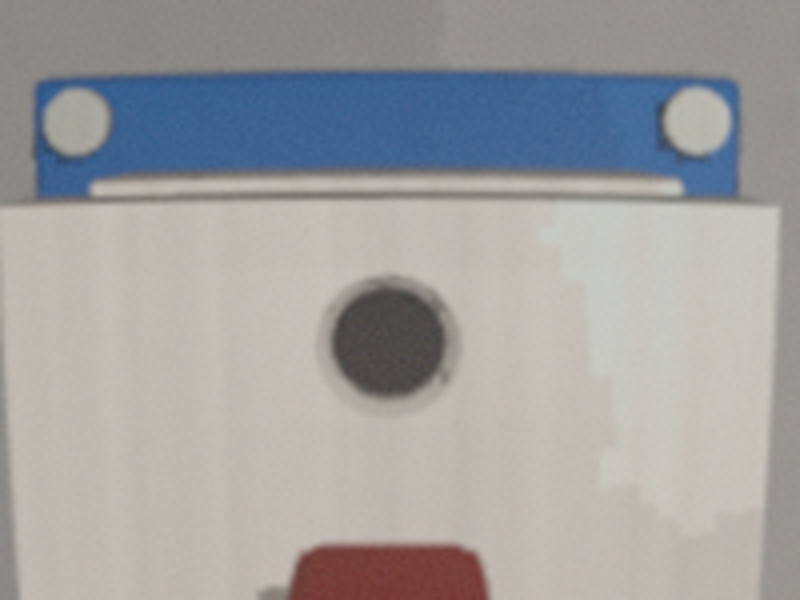

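The crop shows the hole centred at crop pixel (388,342), and the foot bolts' midpoint at 386.5. The plate is parallel and within about 1.5 mm, so I'll shift slightly and insert step by step.

>>> send_rows(
  deltas=[
    {"translation":[0,-0.005,0.01],"rotation":[0,0,0]},
    {"translation":[0,-0.005,0.02],"rotation":[0,0,0]},
    {"translation":[0,-0.005,0.03],"rotation":[0,0,0]},
    {"translation":[0,-0.005,0.04],"rotation":[0,0,0]},
    {"translation":[0,-0.005,0.045],"rotation":[0,0,0]},
  ],
)

```text
time_s: 14.27
tcp_pos: [0.4945, -0.2367, 0.0982]
tool_rot: [3.136, -0.182, 0.0]
ft_force: [0.9, -2.2, -2.9]
opening: 0.0191
grip_force: 59.6
```

>>> send_rows(
  deltas=[
    {"translation":[0,0,0.005],"rotation":[0,0,0]},
    {"translation":[0,0,0.01],"rotation":[0,0,0]},
    {"translation":[0,0,0.015],"rotation":[0,0,0]},
    {"translation":[0,0,0.015],"rotation":[0,0,0]},
  ],
)

```text
time_s: 14.6
tcp_pos: [0.4946, -0.2367, 0.094]
tool_rot: [3.136, -0.182, 0.001]
ft_force: [1.6, -2.5, -4.1]
opening: 0.0191
grip_force: 59.5
```

>>> send_rows(
  deltas=[
    {"translation":[0,0.001,0.01],"rotation":[0,0,0]},
    {"translation":[0,0.001,0.02],"rotation":[0,0,0]},
    {"translation":[0,0.001,0.027],"rotation":[0,0,0]},
    {"translation":[0,0.001,0.027],"rotation":[0,0,0]},
  ],
)

```text
time_s: 14.93
tcp_pos: [0.4945, -0.2368, 0.0861]
tool_rot: [3.136, -0.181, 0.001]
ft_force: [0.0, -0.2, 5.1]
opening: 0.0191
grip_force: 60.8
```

>>> send_rows(
  deltas=[
    {"translation":[0,0,0.007],"rotation":[0,0,0]},
    {"translation":[0,0,0.014],"rotation":[0,0,0]},
    {"translation":[0,0,0.014],"rotation":[0,0,0]},
    {"translation":[0,0,0.014],"rotation":[0,0,0]},
  ],
)

```text
time_s: 15.27
tcp_pos: [0.4946, -0.2368, 0.0823]
tool_rot: [3.136, -0.181, 0.001]
ft_force: [-1.5, -0.1, 7.8]
opening: 0.0196
grip_force: 61.2
```

>>> send_rows(
  deltas=[
    {"translation":[0,0,0.003],"rotation":[0,0,0]},
    {"translation":[0,0,0.003],"rotation":[0,0,0]},
    {"translation":[0,0,0.003],"rotation":[0,0,0]},
    {"translation":[0,0,0.003],"rotation":[0,0,0]},
  ],
)

```text
time_s: 15.6
tcp_pos: [0.4946, -0.2369, 0.082]
tool_rot: [3.136, -0.182, 0.002]
ft_force: [-2.7, -0.3, 13.3]
opening: 0.0192
grip_force: 62.0
```

>>> send_rows(
  deltas=[
    {"translation":[0,0,0.002],"rotation":[0,0,0]},
    {"translation":[0,0,0.002],"rotation":[0,0,0]},
    {"translation":[0,0,0.002],"rotation":[0,0,0]},
    {"translation":[0,0,0.002],"rotation":[0,0,0]},
    {"translation":[0,0,0.002],"rotation":[0,0,0]},
  ],
)

```text
time_s: 16.02
tcp_pos: [0.4946, -0.2369, 0.082]
tool_rot: [3.136, -0.182, 0.002]
ft_force: [-5.2, 1.6, 21.7]
opening: 0.0192
grip_force: 63.2
```

>>> send_rows(
  deltas=[
    {"translation":[0,0,0],"rotation":[0,0,0]},
    {"translation":[0,0,0],"rotation":[0,0,0]},
    {"translation":[0,0,0],"rotation":[0,0,0]},
    {"translation":[0,0,0],"rotation":[0,0,0]},
    {"translation":[0,0,0],"rotation":[0,0,0]},
  ],
)

```text
time_s: 16.43
tcp_pos: [0.4946, -0.2369, 0.082]
tool_rot: [3.136, -0.182, 0.002]
ft_force: [-4.7, 0.4, 21.7]
opening: 0.0192
grip_force: 63.2
```

The position is stuck hard at 0.082, which is the closed height, with about 22 N of push and steady. Handing in.

```bash
python3 -c "
from station import bot
print(bot.finish_job())"
```

```text
the job is handed in; nothing more can be done
None
```

I pressed white, then yellow, then green, each down to its stop, then fitted the red-grip top half over the dowels. I handed the job in at about 16 s with it held shut at about 22 N; no verdict came back.

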